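# Settle a rotor heavy side down on the balancing rollers

### The job

Take the blue rotor out of the white leaning rest, lay its shaft gently across the rollers of the grey balancing stand, both ends on, and let go, leaving the red keeper arm open, until it has turned and stopped with its heavy side hanging straight down. The heavy side does not show and the rollers drag a little, so the rotor can stick with the heavy side up: if in doubt, take hold again, turn it part of a turn on the rollers, let go and see that it swings and comes back to the same place. Then swing the red keeper arm fully down over the end of the shaft, so that the rotor stays settled on the rollers, and leave the other things on the bench alone.

Things in the scene. Friction and masses are not known exactly. Their poses are not given: they have to be found in the camera images.
- rotor: blue disc 90 mm in diameter, 18 mm thick, hub 25 mm in diameter and 30 mm wide, on a 10 mm steel shaft 134 mm long; 0.30 kg (+-20 %) plus a hidden off-centre 90 g slug. Front and back alike. Origin: disc centre on the shaft axis; x along the shaft, y and z turn with the disc. At the start +z (white dot on each face; it says nothing of the balance) is at the upper edge
- rotor_edge (a point): point on the rotor's edge at its +z side, 45 mm from the shaft axis, half way through the 18 mm thickness; axes as the rotor's. At the start it is the free upper edge: pinch here across the thickness with the tool tilted to lie in the plane of the disc
- heavy_side (a point): centre of the hidden slug inside the disc, 30 mm from the shaft axis; nothing shows it outside. Its z axis points from the shaft axis out through the heavy side, x along the shaft. Its place in the disc differs from start to start, within 0.5 rad either side of the disc's +z, and stays the same during a run
- rest: white plastic drain rest, fixed, base 120 x 96 mm (x -70 to +50 mm). Origin on the underside. It holds the rotor, centre 82 mm straight above the origin, with the disc leaning 25 degrees: in the rest's frame the shaft runs along (0.906, 0, -0.423) and the disc's upper edge lies towards (0.423, 0, 0.906)
- rest_center (a point): where the rotor's centre starts, 82 mm above the rest's origin, axes as the rest's. The rotor sits on two saddle blocks and leans on two uprights on the +x side that end 10 mm past the shaft, with 44 mm between them; its upper edge is free on both faces. It lifts out along the plane of the disc
- stand: grey balancing stand, fixed, base 130 x 90 x 10 mm. Origin: centre of its underside; the rotor's shaft must lie along its x, either way round. Uprights at x = -39 and +39 mm carry two steel rollers each (26 mm in diameter, 8 mm wide, at x = -50 and +50 mm, centres 29 mm apart in y). A post at x = -58, y = +24 mm, 12 mm wide, carries the keeper; all else is below 78 mm
- stand_axle (a point): point 75 mm above the stand's origin, where the rotor's centre lies when its shaft ends rest in the valleys between the rollers; axes as the stand's. The rollers drag: with its heavy side within about 0.2 rad of straight up the rotor sticks or only creeps; else it turns by itself, swings about once a second and stops after about 2 s
- keeper (a joint): angle of the red keeper arm, rad: 0 = fully down, level over the shaft end with 3 mm to spare; it opens up and over, away from the shaft, to 2.4, and starts open at 1.9 to 2.3. Its hinge drags (0.02 N m), so it stays where it is left; there is no catch. A hard stop ends it at 0
- keeper_hinge (a point): the keeper's hinge, fixed in the stand at x = -58, y = +22, z = 87 mm, axes as the stand's; the hinge axis runs along x. At angle q the arm points along (0, -cos q, sin q) from here
- keeper_tip (a point): centre of the 12 mm red ball at the end of the keeper arm, 40 mm from the hinge; the arm is a round bar 7 mm thick
- te_bottle: brown bottle with a white cap, 50 mm in diameter, 105 mm high, bystander. Origin: centre of its underside
- red_marker: red marker, 147 x 16 mm, 15 mm high, bystander lying on the bench
- tape: roll of tape, 96 mm in diameter, 25 mm high, bystander lying flat. Origin: centre of its underside

How it is judged:
On the way, in this order (a step that is already met when the one before it is completed fails the run):
1. the rotor lies with its shaft on both pairs of rollers, let go (distance between rotor and stand_axle below 0.014 m and angle between the x axis of rotor and the x axis of stand, either way round below 0.12 rad and contact force between the fingers and rotor below 0.05 N), for 0.1 s.
2. the rotor, let go, has come to rest on the rollers with its heavy side down, the keeper still open (all of step 1 and angle between heavy_side's own z axis and vertical above 2.74 rad and angular speed of rotor below 0.15 rad/s and linear speed of rotor below 0.02 m/s and value of joint keeper above 1.2 rad), for 0.3 s.
At the end, for the whole second after the job is handed in: the rotor rests on the stand let go, its centre within 14 mm of the stand's axle point and its shaft within 0.12 rad of the stand's x, its heavy side within 0.4 rad of straight down and not turning (under 0.15 rad/s), and the red keeper arm is down over the shaft (under 0.15 rad) (all of step 1 and angle between heavy_side's own z axis and vertical above 2.74 rad and angular speed of rotor below 0.15 rad/s and linear speed of rotor below 0.02 m/s and value of joint keeper below 0.15 rad); the robot touches nothing.
It fails at once if the rotor is banged onto the stand (over 60 N) (contact force between rotor and stand above 60 N).
It fails at once if a bystander is pushed more than 20 mm (distance of any of te_bottle, red_marker, tape from where it was at the start of the episode above 0.02 m).
It fails at once if the bottle is knocked over (angle between te_bottle's own z axis and vertical above 0.5 rad).
It also fails if it takes over 64 s, if anything falls off the work surface, if the arm or the gripper's body presses on something with over 40 N, if the wrist force passes 120 N, or if a joint passes its speed limit or range.

### The arm

A 6-joint arm with a two-finger parallel gripper is mounted at the origin on a cart in front of the work surface, level with it; the furniture and walls round the work are solid. World frame = base frame: x ahead of the robot, y to its left, z up, the work surface at z = 0. Lengths are in m, angles in rad, forces in N, time in s.
With the tool pointing down it reaches from about 0.35 to 0.775 m from the base axis. Payload 5.5 kg.
Tool frame: the origin (TCP) lies midway between the tips of the shut fingers; the grasp point (between the pads) lies grasp_offset behind it (grasp_offset is the distance from the TCP to the grasp point, in m); z points along the fingers, y is the line along which they close (so a half turn about z gives the same grasp; the last joint's range is limited). The gripper opens to 85 mm and grips with 20 to 120 N. Pads are 22 mm wide; open, the fingers measure 114 mm over their backs; the gripper's body (76 mm by 85 mm) begins 54 mm behind the grasp point. The pads swing forward as they close: fully open they stand 13 mm farther back than shut.
Start: joints at [1.13, 0.313, 0.046, 1.304, 0, 1.431], TCP at [0.17, 0.549, 0.231] pointing down, gripper open.
Joint ranges: [-2.76, 2.76], [-0.86, 1.69], [-1.03, 1.26], [-2.2, 2.34], [-1.47, 1.5], [-3.14, 3.14]. Speed limits (rad/s): [2.57, 2.57, 3.14, 3.14, 3.14, 3.14].

### API

Orientations are given as a unit quaternion [w, x, y, z].
In Python, from workcell import * gives the robot as it stands.
- The arm moves only by the tool step_arm, never from a script. Its argument "deltas" is a list of rows, each a list of 7 numbers: the shift along the world's x, y, z in mm, then the turn, a rotation vector about the world's x, y, z in degrees, then the gripper's target within -1 to 1 (fully open at 1, half-way at 0, shut at -1). A call has 1 to 5 rows; each row shifts and turns the commanded pose from where the row before left it; what a row does not reach is not made up. A row lasts 1/10 s, in which the tool goes at most 50 mm and 8.59 degrees, less where a joint would pass 70% of its speed; a pose out of reach is approached as far as the arm can. A call is refused whole if a number of a shift passes 50 or a number of a turn 8.59, either way. A call with a gripper value outside its range is refused whole. The fingers move at their own pace and stop on an object; "newtons" is the grip in N (left out, the last holds). Time passes only in rows, so rows that do not move let the fingers close. It gives the time, the measured TCP pose, the force, the opening and the grip force at its end, in the units of the state.
- get_state(): the state, without advancing time (a new reading comes with each control period).
- read_camera(name): name is "scene" or "top" or "wrist"; returns a dict with "image" (420x560x3 uint8, red, green, blue), "z_map" (420x560 float32, m along the optical axis (not along the pixel's ray), 0 where there is no reading), "K" (3x3 intrinsics, pixels), "dist_coeffs" ([k1, k2, p1, p2, k3] as OpenCV has them; the pictures are not rectified), "world_from_camera" (4x4, takes a point from camera to world coordinates). Camera axes: x right, y down, z forward; pixel columns grow to the right and rows downward; lengths in m; the calibration is good to about 2 mm. A picture is of the moment at which its call begins.
- hand_in(): hands the job in; it is judged then, once.
The state is a dict: "clock": time; "joint_pos": joint angles; "qvel": joint speeds; "tau": joint torques, N m; "tcp_pos": TCP position; "orientation": TCP orientation; "wrist_force": force on the tool from outside, world axes, zero at the start; "ft_torque": the same for the moment, N m; "finger_gap": finger opening in m; "grip_force": force on a finger pad.
Only numpy, scipy, OpenCV 4.12 (cv2) and the standard library are available. Lean on these libraries where they do the work, as an engineer would, in place of code of your own. Each camera call takes 0.05 s, during which the arm holds its last target. There are 200 camera calls.

## Working session

There is one attempt and no reset: what is moved stays moved. The work goes in short steps, Python scripts to look and compute and a tool call to move; the robot and the scene stay as the last step left them, time stands still between calls to the robot, and variables do not carry over. Pictures are saved under pics/ and viewed, at most 10 in all, crops included, and the job is handed in when it is done.

Besides the shell and the picture viewer there is one more tool, called by a JSON object that holds its "name" and its "arguments", one argument or row to a line. step_arm: Moves the arm, as the interface text tells. Its arguments: {"type":"object","properties":{"deltas":{"type":"array","items":{"type":"array","items":{"type":"number"}}},"newtons":{"type":"number"}},"required":["deltas"]}

```bash
mkdir -p pics; ls; cat > h.py <<'E'
from workcell import *
import numpy as np, cv2
def snap(name,fn):
    d=read_camera(name); cv2.imwrite('pics/'+fn+'.png',d['image'][:,:,::-1]); np.savez('pics/'+fn+'.npz',**d); return d
def cloud(d):
    K=d['K'];h,w=d['z_map'].shape
    u,v=np.meshgrid(np.arange(w),np.arange(h))
    p=cv2.undistortPoints(np.stack([u,v],-1).reshape(-1,1,2).astype(np.float64),K,d['dist_coeffs']).reshape(h,w,2)
    z=d['z_map'].astype(float); T=d['world_from_camera']
    c=np.stack([p[...,0]*z,p[...,1]*z,z],-1)
    P=c@T[:3,:3].T+T[:3,3]; P[z==0]=np.nan
    return P
E
python3 - <<'E'
from h import *
s=get_state();print(s)
for n in('scene','top'):
    d=snap(n,n+'0');print(n,d['world_from_camera'].round(3).tolist(),d['K'].round(0).tolist())
a=cv2.imread('pics/scene0.png');b=cv2.imread('pics/top0.png')
cv2.imwrite('pics/both0.png',cv2.resize(np.vstack([a,b]),(800,1200))[:600]);cv2.imwrite('pics/t0.png',cv2.resize(b,(800,600)))
E
```

```text
pics
{'clock': 0.0, 'joint_pos': array([1.13041677e+00, 3.13999858e-01, 4.49899674e-02, 1.30361261e+00,
       1.09696032e-05, 1.43119168e+00]), 'qvel': array([ 0.0014803 , -0.00105926, -0.00102545,  0.00192412, -0.00054006,
       -0.00064759]), 'tau': array([ 6.91635455e-05, -4.80625069e+01,  2.98533171e+01,  1.93502696e-02,
       -3.18947923e-04, -1.10824698e-05]), 'tcp_pos': array([0.17013848, 0.54871749, 0.23041368]), 'orientation': array([-2.66347836e-04,  1.49821171e-01,  9.88712690e-01, -8.73392726e-04]), 'wrist_force': array([ 0.78211415, -0.47873327, -0.45620034]), 'ft_torque': array([ 0.00515782, -0.01311837,  0.00893473]), 'grip_force': 0.0, 'finger_gap': 0.08546622193319425}
scene [[0.825, -0.288, 0.487, 0.004], [-0.565, -0.458, 0.686, -0.851], [0.025, -0.841, -0.54, 0.681], [0.0, 0.0, 0.0, 1.0]] [[468.0, 0.0, 282.0], [0.0, 468.0, 205.0], [0.0, 0.0, 1.0]]
top [[-0.011, -0.981, 0.192, 0.31], [-1.0, 0.012, 0.008, -0.076], [-0.01, -0.192, -0.981, 1.263], [0.0, 0.0, 0.0, 1.0]] [[477.0, 0.0, 275.0], [0.0, 477.0, 209.0], [0.0, 0.0, 1.0]]
```

View pics/both0.png

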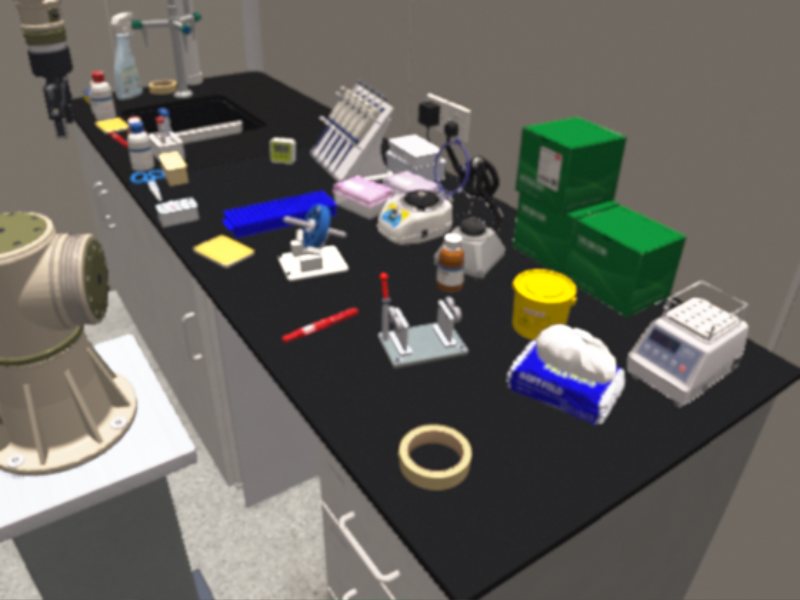

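View pics/t0.png

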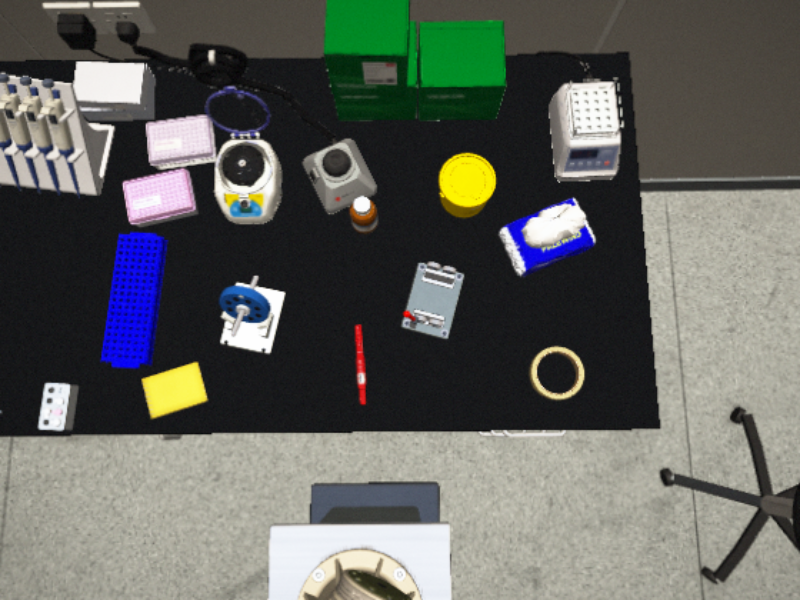

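The scene picture shows the rotor in the rest at (318,225), the stand at (420,335) and the open keeper at (385,280). In the top view, the rest is at (250,318) and the stand at (433,300) with its keeper post at (412,317). Next I'll measure them.

```bash
cat > m.py <<'E'
from h import *
top=dict(np.load('pics/top0.npz'));sc=dict(np.load('pics/scene0.npz'))
for n,d,k in(('top',top,(0.7,0.7)),('scene',sc,(.7,.7))):
    P=cloud(d);im=d['image'].astype(int);R,G,B=im[...,0],im[...,1],im[...,2]
    near=lambda u,v,r:(lambda U,V:(abs(U-u*.7)<r)&(abs(V-v*.7)<r))(*np.meshgrid(np.arange(560),np.arange(420)))
    rc=(252,312) if n=='top' else (315,240)
    sc_=(433,300) if n=='top' else (422,325)
    if n=='top':
        print('table z',np.nanmedian(P[280:290,220:240,2]))
    blue=near(rc[0]-5,rc[1]-10,30)&(B>R+50)&(B<200)&(G>40)
    q=P[blue];q=q[np.isfinite(q[:,0])];q=q[(abs(q-np.median(q,0))<.06).all(1)]
    print(n,'rotor blue',len(q),q.mean(0),q.min(0),q.max(0))
    # ransac plane
    rng=np.random.default_rng(0);best=None
    for _ in range(500):
        a=q[rng.choice(len(q),3,False)];nn=np.cross(a[1]-a[0],a[2]-a[0]);L=np.linalg.norm(nn)
        if L<1e-5: continue
        nn/=L;i=abs((q-a[0])@nn)<.002
        if best is None or i.sum()>best.sum():best=i
    f=q[best];c=f.mean(0);nn=np.linalg.svd(f-c)[2][2];print(' face n',nn,'c',c,len(f),'span',f.min(0),f.max(0))
    e=np.linalg.svd(f-c)[2][:2];xy=(f-c)@e.T
    (cx,cy),r=cv2.minEnclosingCircle(xy.astype(np.float32));print(' circ centre',c+np.array([cx,cy])@e,r)
    white=near(*rc,40)&(R>120)&(abs(R-B)<40)&(P[...,2]<.03)&(P[...,2]>.003)
    w=P[white];w=w[np.isfinite(w[:,0])]
    r=cv2.minAreaRect(w[:,:2].astype(np.float32)*1000);print(' rest base',r,'z',np.median(w[:,2]),len(w))
    g=near(*sc_,42)&(P[...,2]<.016)&(P[...,2]>.005)&(R>60)&(abs(R-B)<60)
    w=P[g];w=w[np.isfinite(w[:,0])]
    r=cv2.minAreaRect(w[:,:2].astype(np.float32)*1000);print(' stand base',r,'z',np.median(w[:,2]),len(w))
    red=near(*sc_,60)&(R>G+70)&(R>B+70)&(P[...,2]>.06);w=P[red];print(' keeper',len(w),w.mean(0),w.min(0),w.max(0), w[w[:,2].argmax()])
    hi=near(*sc_,42)&(P[...,2]>.05)&(P[...,2]<.082)&~red;w=P[hi];w=w[np.isfinite(w[:,0])]
    print(' rollers hi',len(w),'\n',np.round(cv2.kmeans(w.astype(np.float32),2,None,(3,50,1e-6),5,0)[2],4))
E
python3 m.py
```

```text
table z 0.0003592682343478426
top rotor blue 511 [0.53217623 0.19203281 0.09872482] [0.50547309 0.15123723 0.04730796] [0.55933381 0.23904555 0.12989761]
 face n [-0.88372623  0.19587513  0.42504222] c [0.52716845 0.19442687 0.0924647 ] 326 span [0.50547309 0.15360156 0.04730796] [0.54709871 0.23904555 0.12989761]
 circ centre [0.52580367 0.19639827 0.08871865] 0.04571828246116638
 rest base ((522.875732421875, 198.80392456054688), (99.42876434326172, 119.85370635986328), 77.31839752197266) z 0.008217458119059495 760
 stand base ((550.96142578125, -139.18865966796875), (90.85162353515625, 131.2022247314453), 74.1967544555664) z 0.010340730326661496 1080
 keeper 53 [ 0.58519447 -0.05701893  0.10248308] [ 0.49847879 -0.10262782  0.07532741] [0.69472347 0.00269754 0.13190448] [ 0.50241666 -0.08745147  0.13190448]
 rollers hi 336 
 [[ 0.5065 -0.1279  0.069 ]
 [ 0.5924 -0.152   0.0679]]
scene rotor blue 313 [0.52736769 0.17753131 0.09270805] [0.50614306 0.15025407 0.04911281] [0.55807462 0.23402671 0.12389579]
 face n [ 0.88564154 -0.19105769 -0.42324463] c [0.52441978 0.18605532 0.09042953] 190 span [0.50614306 0.15025407 0.04911281] [0.54400686 0.23402671 0.12389579]
 circ centre [0.52542123 0.19293612 0.08941899] 0.04416781663894653
 rest base ((588.2841796875, 282.0887451171875), (361.7583312988281, 170.3414306640625), 45.43185043334961) z 0.007885268898825903 809
 stand base ((626.1282958984375, -107.48442077636719), (319.3348083496094, 146.49456787109375), 23.001705169677734) z 0.008698130161496731 1022
 keeper 83 [ 0.55998686 -0.07284666  0.1027057 ] [ 0.49786891 -0.10292711  0.07449854] [ 0.7164696  -0.00606772  0.12968108] [ 0.50363673 -0.09085885  0.12968108]
 rollers hi 435 
 [[ 0.6026 -0.1415  0.0637]
 [ 0.5031 -0.1274  0.0658]]
```

```bash
cat >> h.py <<'E'
from scipy.spatial.transform import Rotation as Ro
UZ=np.array([0,0,1.])
def yaw(d): return np.array([np.cos(np.radians(d)),np.sin(np.radians(d)),0])
def rot(y,z):
    y=y/np.linalg.norm(y);z=z/np.linalg.norm(z);return Ro.from_matrix(np.stack([np.cross(y,z),y,z],1))
def cur():
    s=get_state();q=s['orientation'];return s,s['tcp_pos'],Ro.from_quat([q[1],q[2],q[3],q[0]])
def plan(p,R,n=None):
    s,p0,R0=cur();dp=(p-p0)*1000;rv=np.degrees((R*R0.inv()).as_rotvec())
    m=max(abs(dp).max()/50,np.linalg.norm(dp)/50,np.linalg.norm(rv)/8.59);n=n or int(np.ceil(m))
    print('total',dp.round(1),rv.round(1),'rows',n,'each',(dp/n).round(1),(rv/n).round(2))
C=np.array([.533,.1955,.083]);ex=yaw(-12.5);u=.4226*ex+.9063*UZ;s_=.9063*ex-.4226*UZ
RG=rot(s_,-u)
S=np.array([.5505,-.1393,.075]);sx=yaw(-15.8);sy=np.cross(UZ,sx)
E
python3 - <<'E'
from h import *
import workcell as w
g=w.grasp_offset;print(g)
print(RG.as_matrix().round(2).tolist())
plan(C+(37+70-g*1000)/1000*u,RG)
plan(C+(37-g*1000)/1000*u,RG)
E
```

```text
0.0187
[[0.22, 0.88, -0.41], [0.98, -0.2, 0.09], [0.0, -0.42, -0.91]]
total [ 399.2 -361.4  -67.5] [-13.7  23.6 -83.8] rows 11 each [ 36.3 -32.9  -6.1] [-1.25  2.15 -7.62]
total [ 370.4 -354.9 -130.9] [-13.7  23.6 -83.8] rows 11 each [ 33.7 -32.3 -11.9] [-1.25  2.15 -7.62]
```

{"name": "step_arm", "arguments": {
  "deltas": [
    [36,-33,-4,-1.25,2.15,-7.62,0.3],
    [36,-33,-4,-1.25,2.15,-7.62,0.3],
    [36,-33,-4,-1.25,2.15,-7.62,0.3],
    [36,-33,-4,-1.25,2.15,-7.62,0.3],
    [36,-33,-4,-1.25,2.15,-7.62,0.3]
  ],
  "newtons": 60
}}

```text
clock: 0.6
tcp_pos: [0.3513, 0.3829, 0.211]
orientation: [-0.084, 0.465, 0.879, -0.067]
wrist_force: [0.9, 0.4, 0.3]
finger_gap: 0.0554
grip_force: 0.0
```

{"name": "step_arm", "arguments": {
  "deltas": [
    [36,-33,-6,-1.25,2.15,-7.62,0.3],
    [36,-33,-6,-1.25,2.15,-7.62,0.3],
    [36,-33,-6,-1.25,2.15,-7.62,0.3],
    [36,-33,-6,-1.25,2.15,-7.62,0.3],
    [36,-33,-6,-1.25,2.15,-7.62,0.3]
  ]
}}

```text
clock: 1.1
tcp_pos: [0.5316, 0.2177, 0.1806]
orientation: [-0.156, 0.722, 0.663, -0.126]
wrist_force: [0.3, 0.8, 1.1]
finger_gap: 0.0554
grip_force: 0.0
```

{"name": "step_arm", "arguments": {
  "deltas": [
    [30,-27,-6,-1.25,2.15,-7.62,0.3],
    [0,0,0,0,0,0,0.3],
    [0,0,0,0,0,0,0.3]
  ]
}}

```text
clock: 1.4
tcp_pos: [0.5608, 0.1908, 0.1733]
orientation: [-0.169, 0.762, 0.61, -0.136]
wrist_force: [-0.0, 1.1, -0.0]
finger_gap: 0.0555
grip_force: 0.0
```

```bash
python3 - <<'E'
from h import *
g=.0187
print(cur()[0]['joint_pos'].round(2),cur()[0]['finger_gap'])
plan(C+(39-g*1000+70)/1000*u,RG)
plan(C+(39-g*1000)/1000*u,RG)
d=snap('wrist','w1');P=cloud(d);im=d['image'].astype(int)
b=(im[...,2]>im[...,0]+50)&(np.linalg.norm(P-C,axis=2)<.07)
q=P[b]-C;print(len(q));r=q@u;a=q@s_;t=q@np.cross(u,s_)
rim=(r>.0)
for lo in range(0,50,5):
    i=(r*1000>=lo)&(r*1000<lo+5)
    if i.sum()>5: print(lo,i.sum(),'s',np.percentile(a[i]*1000,[5,50,95]).round(1),'t',np.percentile(t[i]*1000,[2,98]).round(1))
print('rmax',np.percentile(r,99))
E
```

```text
[0.12 0.73 0.48 1.74 0.14 1.88] 0.055473141767882914
total [ 9.5 -3.6 -8.5] [ 0.  -0.1  0.1] rows 1 each [ 9.5 -3.6 -8.5] [ 0.03 -0.11  0.14]
total [-19.4   2.8 -71.9] [ 0.  -0.1  0.1] rows 2 each [ -9.7   1.4 -36. ] [ 0.02 -0.06  0.07]
2938
0 10 s [-8.4 -8.4 -8. ] t [14.9 40.5]
10 22 s [-8.5 -6.8 -1.1] t [-23.7  44.5]
15 104 s [-8.5 -2.9  5.6] t [-33.8  43.8]
20 132 s [-7.9 -0.8  6.2] t [-35.4  42.2]
25 255 s [-7.6 -0.9  6.8] t [-33.7  39.6]
30 353 s [-8.   0.   7.1] t [-29.6  35.2]
35 613 s [-7.6 -0.2  7.4] t [-24.3  29.6]
40 1409 s [-7.6 -0.   7.5] t [-16.   20.8]
45 35 s [-5.6 -0.8  6.9] t [-4.7 10. ]
rmax 0.04503825035579026
```

View pics/w1.png

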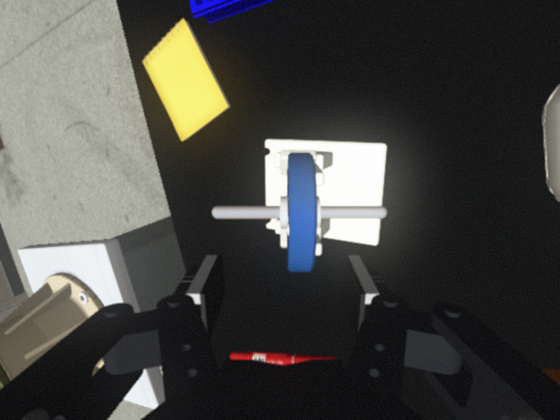

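The wrist view shows the disc edge-on at (302,212) between the fingers at (205,290) and (360,290). The tool needs about 12 mm sideways, which agrees with the plan.

{"name": "step_arm", "arguments": {
  "deltas": [
    [9.5,-1.6,-8.5,0,0,0,0.3],
    [-9.6,2.1,-21.1,0,0,0,0.3],
    [-9.6,2.1,-21.1,0,0,0,0.3],
    [-9.7,2.2,-21.2,0,0,0,0.3],
    [0,0,0,0,0,0,0.3]
  ]
}}

```text
clock: 1.95
tcp_pos: [0.5379, 0.1985, 0.1017]
orientation: [-0.169, 0.76, 0.612, -0.137]
wrist_force: [-1.0, -0.1, -0.6]
finger_gap: 0.0556
grip_force: 0.0
```

```bash
sed -i 's/^C=np.array(.*\]);ex/C=np.array([.5335,.1975,.083]);ex/' h.py; python3 - <<'E'
from h import *
plan(C+.0203*u,RG);print(cur()[0]['wrist_force'])
E
```

```text
total [ 4.  -2.9 -0.3] [ 0.1 -0.2 -0.2] rows 1 each [ 4.  -2.9 -0.3] [ 0.06 -0.18 -0.2 ]
[-1.04366481 -0.05858959 -0.55074228]
```

{"name": "step_arm", "arguments": {
  "deltas": [
    [4,-3,0,0,0,0,0.3],
    [0,0,0,0,0,0,-0.4],
    [0,0,0,0,0,0,-1],
    [0,0,0,0,0,0,-1],
    [0,0,0,0,0,0,-1]
  ]
}}

```text
clock: 2.45
tcp_pos: [0.5446, 0.1944, 0.1054]
orientation: [-0.169, 0.762, 0.611, -0.135]
wrist_force: [-3.0, 0.7, 7.5]
finger_gap: 0.0167
grip_force: 60.2
```

```bash
python3 - <<'E'
from h import *
print(cur()[0]['finger_gap'],cur()[0]['grip_force'],cur()[0]['wrist_force'])
plan(C+.0203*u,RG); print((u*25).round(1))
E
```

```text
0.01666280920601208 60.24708442389965 [-3.01769838  0.66712696  7.53873969]
total [-2.7  1.3 -4. ] [-0.  0.  0.] rows 1 each [-2.7  1.3 -4. ] [-0.04  0.03  0.04]
[10.3 -2.3 22.7]
```

{"name": "step_arm", "arguments": {
  "deltas": [
    [5,-1.2,11.3,0,0,0,-1],
    [10.3,-2.3,22.7,0,0,0,-1],
    [10.3,-2.3,22.7,0,0,0,-1],
    [10.3,-2.3,22.7,0,0,0,-1],
    [10.3,-2.3,22.7,0,0,0,-1]
  ]
}}

```text
clock: 2.95
tcp_pos: [0.5919, 0.1833, 0.2062]
orientation: [-0.168, 0.762, 0.611, -0.135]
wrist_force: [-0.3, 0.5, -3.6]
finger_gap: 0.0167
grip_force: 59.3
```

{"name": "step_arm", "arguments": {
  "deltas": [
    [0,-10,20,0,0,0,-1],
    [0,-10,20,0,0,0,-1],
    [0,0,0,0,0,0,-1],
    [0,0,0,0,0,0,-1]
  ]
}}

```text
clock: 3.35
tcp_pos: [0.5919, 0.1635, 0.2449]
orientation: [-0.168, 0.762, 0.611, -0.135]
wrist_force: [0.3, -0.2, -4.6]
finger_gap: 0.0166
grip_force: 59.4
```

```bash
cat > rotor.py <<'E'
from h import *
import sys
def disc(d,p0,R0,rad=.08):
    # blue points in tool frame, relative to tcp
    P=cloud(d);im=d['image'].astype(int)
    b=(im[...,2]>im[...,0]+50)&(np.linalg.norm(P-p0,axis=2)<rad)
    return R0.inv().apply(P[b]-p0)
if __name__=='__main__':
    s,p0,R0=cur();print(p0,s['wrist_force'],s['finger_gap'],s['grip_force'])
    for n in('scene','top','wrist'):
        d=snap(n,sys.argv[1]+n);q=disc(d,p0,R0)
        if len(q)<20: print(n,len(q));continue
        print(n,len(q),'xyz 2/50/98%',(np.percentile(q,[2,50,98],axis=0)*1000).round(1).tolist())
        c=np.median(q,0)
        best=None;rng=np.random.default_rng(0)
        for _ in range(400):
            a=q[rng.choice(len(q),3,False)];nn=np.cross(a[1]-a[0],a[2]-a[0])
            L=np.linalg.norm(nn)
            if L<1e-5: continue
            nn/=L;i=abs((q-a[0])@nn)<.002
            if best is None or i.sum()>best.sum():best=i
        f=q[best];m=f.mean(0);V=np.linalg.svd(f-m)[2];e=V[:2]
        (cx,cy),r=cv2.minEnclosingCircle(((f-m)@e.T).astype(np.float32));print('  plane n(tool)',V[2].round(3),len(f),'centre',((m+np.array([cx,cy])@e)*1000).round(1),'r',round(r*1000,1))
E
python3 rotor.py b
```

```text
[0.59189704 0.16352119 0.24491179] [ 0.34278051 -0.23118067 -4.60687575] 0.016644638842622326 59.39278777863365
scene 362 xyz 2/50/98% [[-45.4, -12.1, -15.3], [-26.5, -8.2, 20.8], [33.2, 8.5, 65.4]]
  plane n(tool) [0.015 0.999 0.033] 206 centre [-3.3 -9.5 25.2] r 44.7
top 87 xyz 2/50/98% [[-45.7, -12.1, -0.6], [-40.1, -9.2, 16.0], [-35.1, 3.6, 45.2]]
  plane n(tool) [-0.013  0.997  0.078] 54 centre [-36.4  -9.5  23.3] r 24.6
wrist 5908 xyz 2/50/98% [[-26.7, -8.6, -18.4], [15.1, -0.7, -13.5], [42.1, 7.9, 9.4]]
  plane n(tool) [ 0.392  0.026 -0.92 ] 2963 centre [ 14.   -0.9 -14.4] r 26.1
```

```bash
cat >> h.py <<'E'
OFF=np.array([-2.,-.3,24.])/1000
def place(h,tilt=50,ctr=S):
    t=np.radians(tilt);R=rot(sx,-(np.cos(t)*UZ-np.sin(t)*sy))
    return ctr+h*UZ-R.apply(OFF),R
E
python3 - <<'E'
from h import *
p,R=place(.08);print(p);plan(p,R)
E
```

```text
[ 0.54613281 -0.15583512  0.17195899]
total [ -44.7 -319.9  -72.1] [ 42.1 -34.8 -14. ] rows 7 each [ -6.4 -45.7 -10.3] [ 6.01 -4.97 -2.  ]
```

{"name": "step_arm", "arguments": {
  "deltas": [
    [-5,-35.5,0,4.68,-3.87,-1.56,-1],
    [-5,-35.5,0,4.68,-3.87,-1.56,-1],
    [-5,-35.5,0,4.68,-3.87,-1.56,-1],
    [-5,-35.5,0,4.68,-3.87,-1.56,-1],
    [-5,-35.5,0,4.68,-3.87,-1.56,-1]
  ]
}}

```text
clock: 4.0
tcp_pos: [0.5652, -0.0144, 0.2453]
orientation: [-0.223, 0.762, 0.593, 0.133]
wrist_force: [0.4, -0.2, -4.9]
finger_gap: 0.0163
grip_force: 59.5
```

{"name": "step_arm", "arguments": {
  "deltas": [
    [-5,-35.5,0,4.68,-3.87,-1.56,-1],
    [-5,-35.5,0,4.68,-3.87,-1.56,-1],
    [-5,-35.5,0,4.68,-3.87,-1.56,-1],
    [-5,-35.5,-20,4.68,-3.87,-1.56,-1],
    [0,0,-20,0,0,0,-1]
  ]
}}

```text
clock: 4.5
tcp_pos: [0.544, -0.1617, 0.2014]
orientation: [-0.255, 0.725, 0.542, 0.339]
wrist_force: [-0.8, -0.5, -4.3]
finger_gap: 0.0166
grip_force: 59.7
```

{"name": "step_arm", "arguments": {
  "deltas": [
    [0,0,-10,0,0,0,-1],
    [0,0,0,0,0,0,-1],
    [0,0,0,0,0,0,-1]
  ]
}}

```text
clock: 4.8
tcp_pos: [0.5465, -0.1543, 0.1963]
orientation: [-0.255, 0.722, 0.547, 0.338]
wrist_force: [0.3, 0.6, -4.3]
finger_gap: 0.0167
grip_force: 59.6
```

```bash
python3 rotor.py c; python3 - <<'E'
from h import *
print(cur()[0]['joint_pos'].round(2))
plan(*place(.0))
a=cv2.imread('pics/cscene.png')[130:330,190:450];cv2.imwrite('pics/c1.png',cv2.resize(a,(780,600)))
E
```

```text
[ 0.54650953 -0.15434848  0.19632252] [ 0.34072781  0.62834409 -4.26331789] 0.016668486515168633 59.564897622331046
scene 222 xyz 2/50/98% [[-43.4, -11.1, -17.8], [-22.9, -6.3, -1.8], [39.2, 5.1, 39.9]]
  plane n(tool) [-0.004 -0.998 -0.055] 110 centre [-1.9 -9.7 18.2] r 42.1
top 302 xyz 2/50/98% [[-5.8, -10.3, -20.3], [34.3, -1.8, -0.9], [45.5, 7.7, 47.7]]
  plane n(tool) [-0.55   0.062  0.833] 94 centre [26.9 -2.9 -9.4] r 21.4
wrist 6129 xyz 2/50/98% [[-19.4, -7.6, -19.6], [19.2, 0.7, -14.4], [45.4, 9.0, 20.0]]
  plane n(tool) [ 0.415 -0.049 -0.909] 2897 centre [ 18.7  -0.3 -13.7] r 21.7
[-0.79  0.6   0.09  1.59  0.73  0.85]
total [  -0.7   -1.  -105. ] [0.  0.2 0. ] rows 3 each [ -0.2  -0.3 -35. ] [0.01 0.07 0.  ]
```

View pics/c1.png

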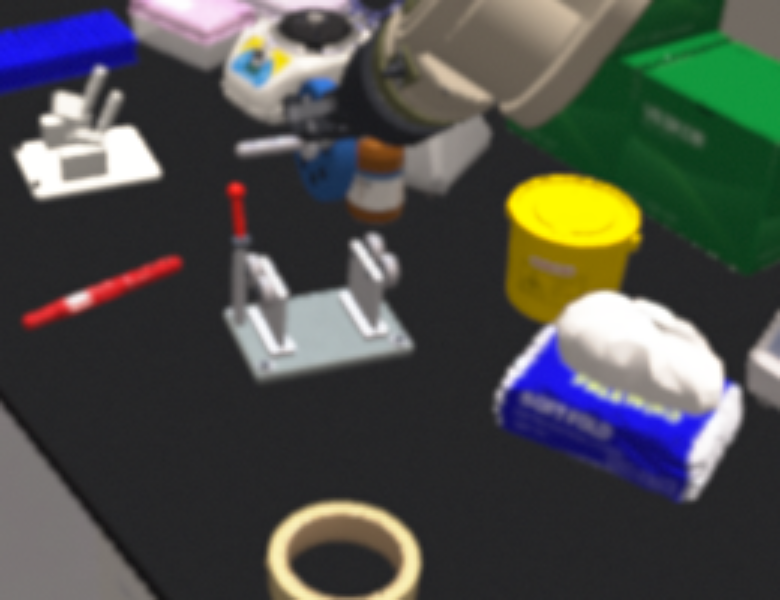

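The picture shows the rotor held above and behind the stand at (330,160). The keeper is open at (237,215), and the arm is clear of the bucket and tissue. I'll lower it now.

{"name": "step_arm", "arguments": {
  "deltas": [
    [-0.7,-1,-30,0,0,0,-1],
    [0,0,-30,0,0,0,-1],
    [0,0,-20,0,0,0,-1],
    [0,0,-10,0,0,0,-1],
    [0,0,0,0,0,0,-1]
  ]
}}

```text
clock: 5.45
tcp_pos: [0.5454, -0.1561, 0.1052]
orientation: [-0.255, 0.723, 0.546, 0.338]
wrist_force: [0.1, -0.5, -4.9]
finger_gap: 0.0162
grip_force: 59.6
```

```bash
python3 - <<'E'
from h import *
s,p0,R0=cur();print(p0,s['wrist_force'],'rotor centre est',p0+R0.apply(OFF),'shaft',R0.apply([0,1,0]))
plan(*place(.0))
d=snap('scene','d');a=cv2.imread('pics/d.png')[160:300,250:430];cv2.imwrite('pics/d1.png',cv2.resize(a,(770,600),interpolation=2))
# shaft ends from scene/top: grey high points near ends
for n in('scene','top'):
    if n=='top': d=snap('top','dt')
    P=cloud(d);im=d['image'].astype(int)
    L=P-S;x=L@sx*1000;y=L@sy*1000;z=P[...,2]*1000
    for sg in(-1,1):
        i=(sg*x>56)&(sg*x<70)&(abs(y)<15)&(z>72)&(z<110)
        if i.sum()>1: print(n,sg,i.sum(),np.median(x[i]).round(1),np.median(y[i]).round(1),z[i].max().round(1),np.median(z[i]).round(1))
E
```

```text
[ 0.54544064 -0.15606178  0.10522629] [ 0.13484573 -0.45929257 -4.86531318] rotor centre est [ 0.54985197 -0.13949457  0.08831009] shaft [ 9.61812690e-01 -2.73708073e-01  4.89827650e-04]
total [  0.7   0.2 -13.3] [-0.1  0.1  0.1] rows 1 each [  0.7   0.2 -13.3] [-0.13  0.07  0.09]
scene -1 24 -62.4 -1.4 93.4 90.5
top 1 12 60.2 1.6 96.0 92.8
```

View pics/d1.png

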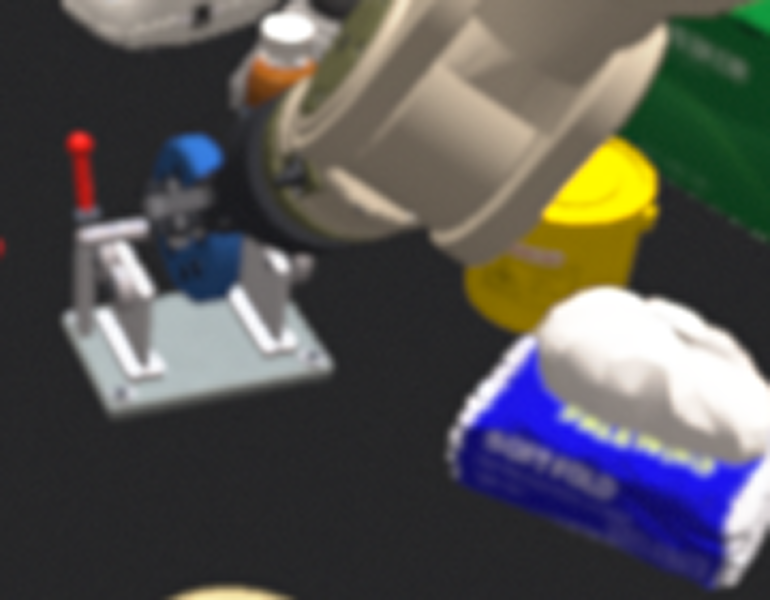

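The shaft is aligned over the rollers, with its left end at (110,230) beside the keeper post, about 14 mm above seat. I'll go down slowly.

{"name": "step_arm", "arguments": {
  "deltas": [
    [0,0,-5,0,0,0,-1],
    [0,0,-4,0,0,0,-1],
    [0,0,-2,0,0,0,-1],
    [0,0,0,0,0,0,-1]
  ]
}}

```text
clock: 5.95
tcp_pos: [0.5454, -0.1569, 0.0944]
orientation: [-0.255, 0.723, 0.546, 0.338]
wrist_force: [-0.9, -0.3, -4.7]
finger_gap: 0.0164
grip_force: 59.7
```

{"name": "step_arm", "arguments": {
  "deltas": [
    [0,0,-1.5,0,0,0,-1],
    [0,0,0,0,0,0,-1]
  ]
}}

```text
clock: 6.15
tcp_pos: [0.5455, -0.1571, 0.0931]
orientation: [-0.254, 0.723, 0.546, 0.339]
wrist_force: [-0.3, -0.6, -2.8]
finger_gap: 0.0164
grip_force: 59.8
```

{"name": "step_arm", "arguments": {
  "deltas": [
    [0,0,-1,0,0,0,-1],
    [0,0,0,0,0,0,-1]
  ]
}}

```text
clock: 6.35
tcp_pos: [0.5454, -0.1574, 0.0923]
orientation: [-0.254, 0.723, 0.546, 0.338]
wrist_force: [-4.0, -3.4, -0.5]
finger_gap: 0.0166
grip_force: 60.2
```

{"name": "step_arm", "arguments": {
  "deltas": [
    [0,0,0,0,0,0,-0.5],
    [0,0,0,0,0,0,-0.3],
    [0,0,0,0,0,0,-0.2],
    [0,0,0,0,0,0,-0.1],
    [0,0,0,0,0,0,-0.1]
  ]
}}

```text
clock: 6.85
tcp_pos: [0.5456, -0.1567, 0.0921]
orientation: [-0.255, 0.723, 0.546, 0.339]
wrist_force: [-0.2, 0.2, 0.5]
finger_gap: 0.0383
grip_force: 0.0
```

{"name": "step_arm", "arguments": {
  "deltas": [
    [-6,-22,19,0,0,0,-0.1],
    [-6,-22,19,0,0,0,-0.1],
    [-6,-22,19,0,0,0,-0.1],
    [-6,-22,19,0,0,0,-0.1],
    [-6,-22,19,0,0,0,-0.1]
  ]
}}

```text
clock: 7.35
tcp_pos: [0.5152, -0.2675, 0.1879]
orientation: [-0.255, 0.723, 0.546, 0.339]
wrist_force: [0.5, -0.5, 0.2]
finger_gap: 0.0386
grip_force: 0.0
```

{"name": "step_arm", "arguments": {
  "deltas": [
    [0,-20,20,-8,0,0,-0.1],
    [0,-20,20,-8,0,0,-0.1],
    [0,0,20,-8,0,0,-0.1],
    [0,0,0,0,0,0,-0.1],
    [0,0,0,0,0,0,-0.1]
  ]
}}

```text
clock: 7.85
tcp_pos: [0.5158, -0.3061, 0.2491]
orientation: [-0.097, 0.76, 0.605, 0.218]
wrist_force: [0.4, 0.7, -0.3]
finger_gap: 0.0387
grip_force: 0.0
```

```bash
cat > look.py <<'E'
from h import *
import sys
s,p0,R0=cur();print(s['clock'],p0,s['wrist_force'])
d=snap('scene',sys.argv[1]);P=cloud(d);im=d['image'].astype(int)
L=P-S;x=L@sx*1000;y=L@sy*1000;z=L[...,2]*1000
R,G,B=im[...,0],im[...,1],im[...,2]
b=(B>R+40)&(abs(x)<16)&(np.hypot(y,z)<52)
print('blue',b.sum(),'x',np.percentile(x[b],[2,50,98]),'y',np.percentile(y[b],[1,99]),'z',np.percentile(z[b],[1,99]))
w=(R>150)&(G>150)&(B>150)&(abs(x)<16)&(np.hypot(y,z)<46)&(np.hypot(y,z)>15)
print('white',w.sum(),[(int(a),int(c),int(e)) for a,c,e in zip(x[w],y[w],z[w])][:25], 'dot angle',np.degrees(np.arctan2(np.median(y[w]),np.median(z[w]))) if w.sum() else None)
k=(R>G+70)&(R>B+70)&(abs(x+58)<20)&(z>-10);print('keeper y,z',[(int(a),int(c)) for a,c in zip(y[k],z[k])][::6])
for sg in(-1,1):
    i=(sg*x>55)&(sg*x<70)&(abs(y)<15)&(z>-3)&(z<15)&(abs(R-B)<60)&(R>80)
    if i.sum()>1: print('end',sg,i.sum(),np.median(x[i]).round(1),np.median(y[i]).round(1),z[i].max().round(1))
i=im[150:290,250:430,::-1].astype(np.uint8);cv2.imwrite('pics/%s_1.png'%sys.argv[1],cv2.resize(i,(770,600),interpolation=2))
E
python3 look.py e
```

```text
7.85 [ 0.51575508 -0.30608289  0.24911302] [ 0.37004441  0.67257355 -0.29624728]
blue 410 x [-10.47778829  -6.11097887   6.82155915] y [-44.58497552  34.25659352] z [-30.71100183  43.55927208]
white 3 [(-10, 2, -37), (-10, 2, -40), (6, -41, -15)] dot angle 176.0775722330602
keeper y,z [(43, 51), (36, 50), (34, 49), (31, 47), (31, 42), (30, 37), (28, 33), (26, 29), (28, 22), (21, 21)]
end -1 19 -60.6 -1.5 2.8
end 1 13 59.7 -1.4 3.1
```

View pics/e_1.png

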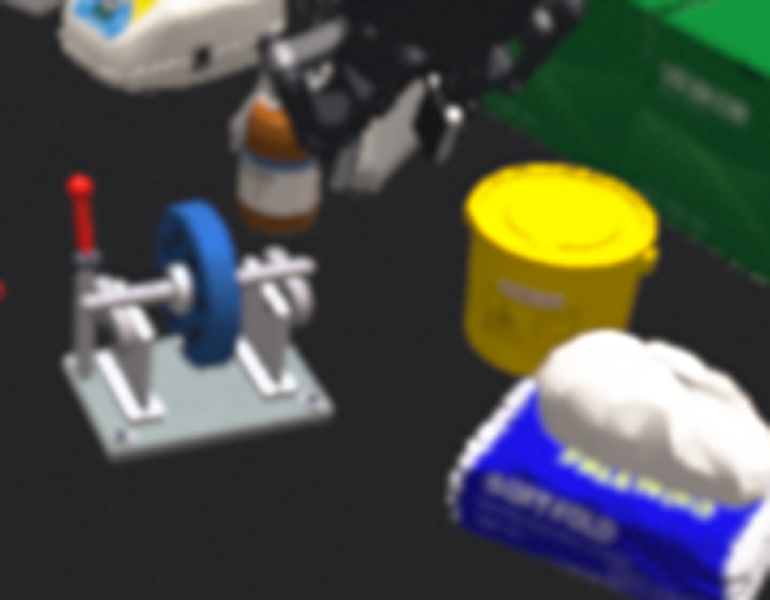

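The rotor is on both roller pairs, with shaft ends at (90,300) and (310,265). The white dot reads near the bottom. I'll let it settle while moving the shut gripper to the far side of the keeper.

```bash
cat >> h.py <<'E'
def kp(y,z,x=-.058): return np.array([*(S+x*sx+y*sy)[:2],z]),rot(sx,-UZ)
E
python3 - <<'E'
from h import *
plan(*kp(.075,.22));print((sy*10).round(2))
E
```

```text
total [-2.000e-01  2.549e+02 -2.730e+01] [-24.3  13.2  -2.7] rows 6 each [-0.  42.5 -4.5] [-4.06  2.2  -0.46]
[ 2.72  9.62 -0.  ]
```

{"name": "step_arm", "arguments": {
  "deltas": [
    [0,32,0,-3.04,1.65,-0.34,-1],
    [0,32,0,-3.04,1.65,-0.34,-1],
    [0,32,0,-3.04,1.65,-0.34,-1],
    [0,32,0,-3.04,1.65,-0.34,-1],
    [0,32,0,-3.04,1.65,-0.34,-1]
  ]
}}

```text
clock: 8.4
tcp_pos: [0.5146, -0.1458, 0.2447]
orientation: [-0.039, 0.79, 0.607, 0.081]
wrist_force: [1.0, 0.1, -0.2]
finger_gap: 0.0002
grip_force: 0.0
```

{"name": "step_arm", "arguments": {
  "deltas": [
    [0,32,-9,-3.04,1.65,-0.34,-1],
    [0,32,-9,-3.04,1.65,-0.34,-1],
    [0,32,-9,-3.04,1.65,-0.34,-1],
    [0,0,0,0,0,0,-1],
    [0,0,0,0,0,0,-1]
  ]
}}

```text
clock: 8.9
tcp_pos: [0.5148, -0.0497, 0.2178]
orientation: [-0.002, 0.797, 0.604, -0.001]
wrist_force: [0.0, -0.5, 0.5]
finger_gap: -0.0003
grip_force: 0.0
```

{"name": "step_arm", "arguments": {
  "deltas": [
    [0,0,0,0,0,0,-1],
    [0,0,0,0,0,0,-1],
    [0,0,0,0,0,0,-1],
    [0,0,0,0,0,0,-1],
    [0,0,0,0,0,0,-1]
  ]
}}

```text
clock: 9.4
tcp_pos: [0.5155, -0.0516, 0.2202]
orientation: [0.0, 0.798, 0.603, 0.0]
wrist_force: [-1.1, 0.4, -0.1]
finger_gap: 0.0003
grip_force: 0.0
```

```bash
python3 look.py f; python3 look.py g | grep -E 'white|blue'; python3 - <<'E'
from h import *
plan(*kp(.075,.11))
E
```

```text
9.4 [ 0.51548879 -0.0515503   0.22017657] [-1.05047973  0.44674898 -0.14786007]
blue 391 x [-10.63771997  -5.85491776   6.84175239] y [-45.49096195  33.56257883] z [-28.73812158  43.55394119]
white 2 [(7, -40, -13), (8, -37, -18)] dot angle -112.8644689308633
keeper y,z [(40, 52), (31, 54), (32, 50), (30, 48), (31, 43), (32, 36), (28, 34), (28, 28), (29, 22), (26, 19)]
end -1 20 -61.4 -1.6 4.8
end 1 13 60.0 -2.2 4.0
blue 394 x [-10.44136749  -5.93019599   6.94048025] y [-44.76026671  31.64787896] z [-25.60685223  43.58960782]
white 1 [(7, -39, -17)] dot angle -113.21553645205866
total [-4.000e-01 -1.000e-01 -1.102e+02] [0.  0.  0.1] rows 3 each [ -0.1  -0.  -36.7] [0.01 0.01 0.02]
```

View pics/g_1.png

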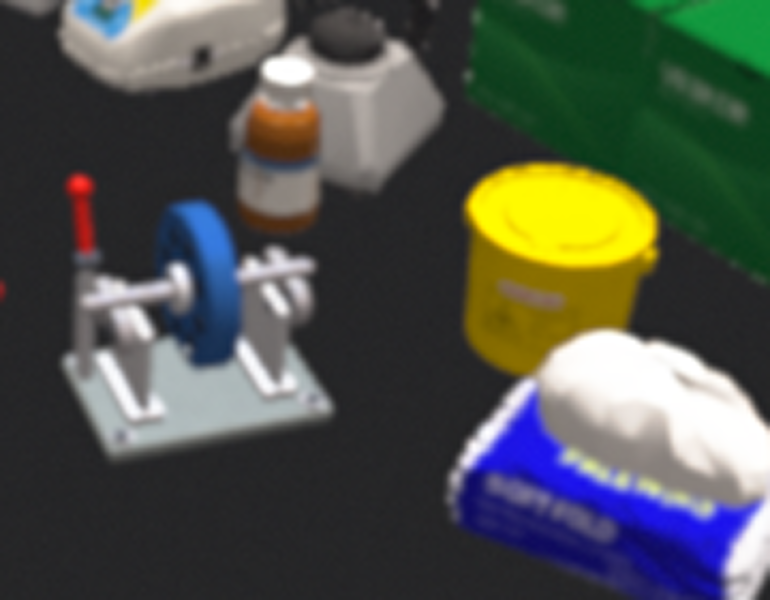

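```bash
python3 - <<'E'
from h import *
d=snap('wrist','w2');t=snap('top','t2')
P=cloud(d);im=d['image'].astype(int);L=P-S;x=L@sx*1000;y=L@sy*1000;z=L[...,2]*1000
R,G,B=im[...,0],im[...,1],im[...,2]
b=(B>R+40)&(abs(x)<16)&(np.hypot(y,z)<52);print('wrist blue',b.sum())
g=[cv2.imread('pics/%s.png'%n)[190:240,275:325] for n in('e','f','g')]
row=np.hstack([cv2.resize(i,(266,266),interpolation=cv2.INTER_CUBIC) for i in g])
w=cv2.resize(d['image'][:,:,::-1],(440,330));tt=cv2.resize(t['image'][:,:,::-1][175:245,265:341],(358,330),interpolation=2)
cv2.imwrite('pics/mix.png',np.vstack([row,np.hstack([w,tt])]))
E
```

```text
wrist blue 1866
```

View pics/mix.png

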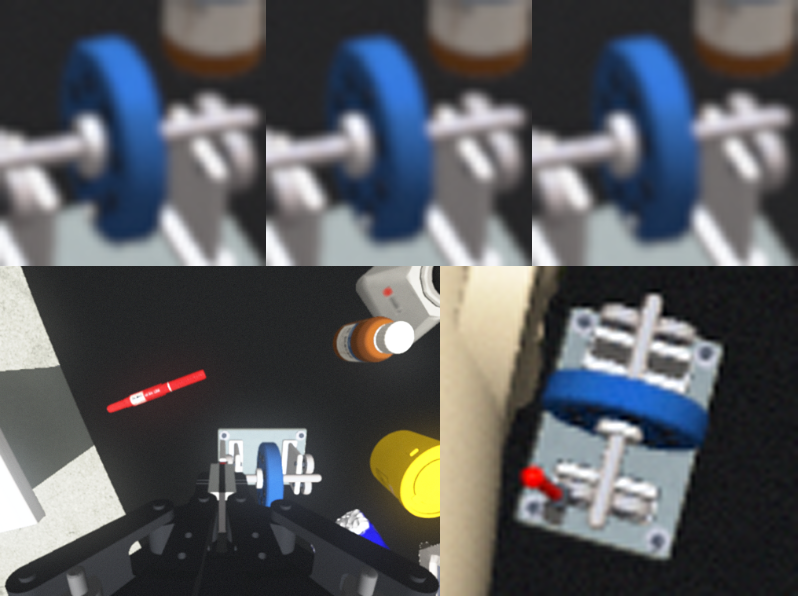

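```bash
cat > dot.py <<'E'
from h import *
import sys
def dot(n):
    d=dict(np.load('pics/%s.npz'%n));P=cloud(d);im=d['image'].astype(int);L=P-S;T=d['world_from_camera'];o=T[:3,3]
    ray=P-o; t=((S-.009*sx-o)@sx)/(ray@sx); Q=o+ray*t[...,None]-S   # intersection with front face plane
    y=Q@sy*1000;z=Q[...,2]*1000;r=np.hypot(y,z);R,B=im[...,0],im[...,2]
    m=(r>20)&(r<44)&(z<5)&(abs((L@sx)*1000+9)<7)
    sc=np.where(m,im.min(2),0);idx=np.argsort(sc.ravel())[::-1][:8]
    print(n,[(int(i%560),int(i//560),int(sc.ravel()[i]),int(y.ravel()[i]),int(z.ravel()[i])) for i in idx])
for n in sys.argv[1:]: dot(n)
E
python3 dot.py e f g; python3 -c "
from h import *
snap('scene','i')"; python3 dot.py i
```

```text
e [(291, 230, 153, 5, -42), (291, 229, 151, 6, -39), (289, 215, 148, 23, -11), (290, 218, 139, 15, -14), (288, 215, 138, 30, -15), (287, 215, 123, 37, -19), (289, 214, 119, 23, -8), (292, 229, 116, 0, -35)]
f [(289, 215, 147, 23, -11), (292, 232, 136, -1, -43), (289, 213, 128, 24, -5), (287, 215, 123, 37, -19), (289, 212, 119, 24, -3), (293, 233, 118, -7, -41), (293, 232, 117, -7, -38), (292, 231, 117, 0, -40)]
g [(289, 215, 147, 23, -11), (290, 218, 138, 15, -14), (292, 232, 136, -1, -43), (289, 213, 128, 24, -5), (287, 215, 123, 37, -19), (289, 214, 121, 23, -8), (289, 212, 119, 24, -3), (293, 233, 118, -7, -41)]
i [(289, 215, 147, 23, -11), (288, 215, 138, 30, -15), (292, 232, 137, -1, -43), (287, 215, 123, 37, -19), (289, 214, 121, 23, -8), (289, 212, 119, 24, -3), (293, 233, 118, -7, -41), (293, 232, 117, -7, -38)]
```

The dot sits about 0.1 rad from straight down. It is the same in three frames, having moved since the first look, so the rotor has swung and stopped. Now I'll push the keeper down.

{"name": "step_arm", "arguments": {
  "deltas": [
    [0,0,-40,0,0,0,-1],
    [0,0,-40,0,0,0,-1],
    [0,0,-28,0,0,0,-1],
    [0,0,0,0,0,0,-1]
  ]
}}

```text
clock: 10.05
tcp_pos: [0.5122, -0.05, 0.1082]
orientation: [-0.003, 0.798, 0.603, -0.003]
wrist_force: [-0.8, 0.2, 0.0]
finger_gap: -0.0001
grip_force: 0.0
```

{"name": "step_arm", "arguments": {
  "deltas": [
    [-3,-10.6,0,0,0,0,-1],
    [-3,-10.6,0,0,0,0,-1],
    [-2.2,-7.7,0,0,0,0,-1],
    [-2.2,-7.7,0,0,0,0,-1],
    [0,0,0,0,0,0,-1]
  ]
}}

```text
clock: 10.55
tcp_pos: [0.5054, -0.089, 0.113]
orientation: [0.001, 0.798, 0.602, 0.0]
wrist_force: [-1.1, 0.6, -1.0]
finger_gap: -0.0003
grip_force: 0.0
```

```bash
python3 look.py j; python3 - <<'E'
from h import *
s,p,R=cur();L=p-S;print('stand',L@sx*1000,L@sy*1000,p[2])
for a in[(.026,.114),(.018,.111),(.0085,.108),(-.0005,.101),(-.014,.093)]: plan(*kp(*a))
E
```

```text
10.55 [ 0.50539859 -0.08897424  0.11295725] [-1.08836934  0.62775268 -0.96725946]
blue 394 x [-10.59063593  -6.05695486   6.73192764] y [-44.7971037   33.04855587] z [-28.07493551  43.59818758]
white 2 [(6, -41, -12), (7, -38, -17)] dot angle -111.04790797575593
keeper y,z [(23, 54), (18, 55), (30, 44), (12, 51), (14, 47), (17, 37), (19, 30), (18, 26)]
end -1 18 -61.4 -1.9 5.1
end 1 14 60.7 -1.4 3.8
stand -57.408510769063824 36.62846985451595 0.11265361598446223
total [ -3.5 -10.1   1.3] [0.  0.1 0.1] rows 1 each [ -3.5 -10.1   1.3] [0.05 0.07 0.1 ]
total [ -5.6 -17.8  -1.7] [0.  0.1 0.1] rows 1 each [ -5.6 -17.8  -1.7] [0.05 0.07 0.1 ]
total [ -8.2 -26.9  -4.7] [0.  0.1 0.1] rows 1 each [ -8.2 -26.9  -4.7] [0.05 0.07 0.1 ]
total [-10.7 -35.6 -11.7] [0.  0.1 0.1] rows 1 each [-10.7 -35.6 -11.7] [0.05 0.07 0.1 ]
total [-14.4 -48.6 -19.7] [0.  0.1 0.1] rows 2 each [ -7.2 -24.3  -9.8] [0.02 0.03 0.05]
```

Now the arc down.

{"name": "step_arm", "arguments": {
  "deltas": [
    [-3.2,-10.1,1.3,0,0,0,-1],
    [-2.2,-7.7,-3,0,0,0,-1],
    [-2.6,-9.1,-3,0,0,0,-1],
    [-2.5,-8.7,-7,0,0,0,-1],
    [0,0,0,0,0,0,-1]
  ]
}}

```text
clock: 11.1
tcp_pos: [0.4936, -0.1241, 0.0991]
orientation: [-0.0, 0.798, 0.602, -0.001]
wrist_force: [-0.5, 0.1, -0.4]
finger_gap: -0.0002
grip_force: 0.0
```

{"name": "step_arm", "arguments": {
  "deltas": [
    [-3.7,-13,-4,0,0,0,-1],
    [0,0,-2,0,0,0,-1],
    [0,0,-2,0,0,0,-1],
    [0,0,0,0,0,0,-1]
  ]
}}

```text
clock: 11.5
tcp_pos: [0.4909, -0.1367, 0.0926]
orientation: [0.001, 0.798, 0.603, -0.0]
wrist_force: [-1.3, -1.3, 2.4]
finger_gap: 0.0001
grip_force: 1.4
```

```bash
python3 look.py k; python3 - <<'E'
from h import *
s,p,R=cur();L=p-S;print('stand',L@sx*1000,L@sy*1000,p[2])
E
```

```text
11.5 [ 0.4909149  -0.13667428  0.09261609] [-1.26742712 -1.2713195   2.43782072]
blue 384 x [-10.37862356  -5.62391373   6.65739069] y [-44.5987035   35.08230642] z [-27.04704987  44.043769  ]
white 2 [(7, -39, -14), (8, -37, -18)] dot angle -112.94923860326838
keeper y,z [(-24, 19), (-21, 13), (-20, 8)]
end -1 10 -62.8 -2.9 3.6
end 1 14 59.7 -2.1 3.6
stand -57.98084809861174 -13.458775650472967 0.09268500147867406
```

{"name": "step_arm", "arguments": {
  "deltas": [
    [0,0,-1.5,0,0,0,-1],
    [0,0,0,0,0,0,-1]
  ]
}}

```text
clock: 11.75
tcp_pos: [0.4913, -0.1365, 0.092]
orientation: [0.001, 0.798, 0.603, -0.0]
wrist_force: [-3.1, -2.5, 9.5]
finger_gap: 0.0001
grip_force: 5.0
```

{"name": "step_arm", "arguments": {
  "deltas": [
    [0,0,15,0,0,0,-1],
    [0,0,30,0,0,0,-1],
    [0,0,40,0,0,0,-1],
    [0,40,20,0,0,0,-1],
    [0,0,0,0,0,0,-1]
  ]
}}

```text
clock: 12.25
tcp_pos: [0.4924, -0.0935, 0.1991]
orientation: [0.002, 0.797, 0.604, 0.002]
wrist_force: [0.6, 0.0, -0.9]
finger_gap: 0.0
grip_force: 0.0
```

```bash
python3 look.py l;python3 dot.py l
```

```text
12.25 [ 0.49237806 -0.09351278  0.19911508] [ 0.63879391  0.04565233 -0.85020377]
blue 393 x [-10.44008625  -5.94946199   6.8580331 ] y [-45.11846076  33.13331903] z [-27.30883903  43.69848351]
white 1 [(8, -38, -18)] dot angle -115.27974476868619
keeper y,z [(16, 15), (15, 11), (5, 15), (0, 14), (-4, 13), (-10, 12), (-21, 16), (-19, 12), (-20, 8)]
end -1 15 -63.4 -2.3 4.5
end 1 11 59.4 -2.5 3.6
l [(292, 232, 137, -1, -43), (289, 213, 128, 24, -5), (287, 215, 123, 37, -19), (289, 214, 122, 23, -8), (289, 212, 119, 24, -3), (293, 232, 118, -7, -38), (293, 233, 118, -7, -41), (292, 231, 116, 0, -40)]
```

View pics/l_1.png

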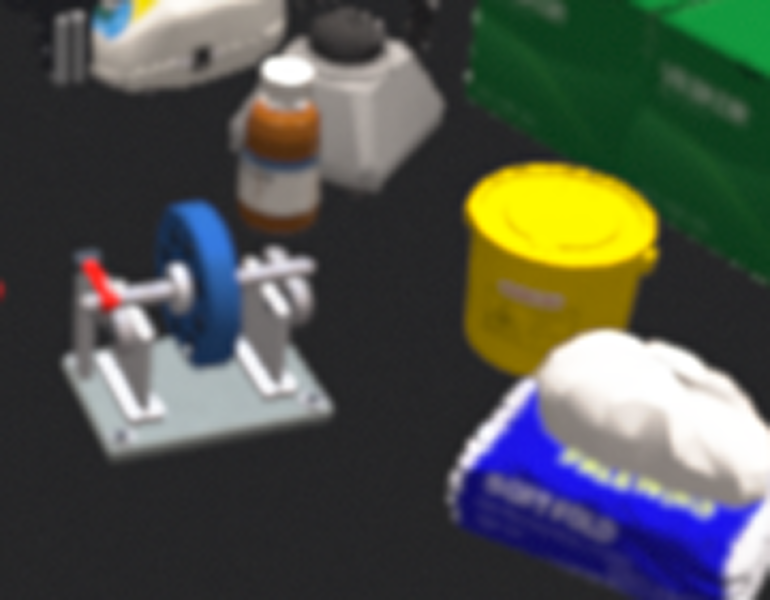

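The keeper lies level over the shaft end at (98,285), the rotor hasn't moved, and the robot is clear.

```bash
python3 -c "
from workcell import *
print(hand_in())"
```

```text
the job is handed in; nothing more can be done
None
```

The job is handed in: the rotor lies on the rollers, having turned and stopped with its white dot about 0.1 rad from straight down. The hidden slug can't be seen, and I did not re-turn the rotor to check. The red keeper arm is fully down over the shaft end, and the gripper is clear. `hand_in()` returned no verdict.

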